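# Open the crate-cleaner jug: cup off, press, twist and lift the safety cap

## Task

Take the steel dosing cup off the cap of the clamped cleaner jug and set it, mouth down, in the steel drip tray. Then press the jug's push-and-turn safety cap down, twist it counterclockwise as seen from above until it comes free, and lift it straight up. Finish while holding the cap in the gripper, level and about 8 cm clear above the jug's neck, with all the other things on the bench left where they are.

Things in the scene. Friction and masses are not known exactly. Their poses are not given: they have to be found in the camera images.
- jug: White round cleaner jug, 100 mm across, fixed in a steel bench clamp (cannot move or turn). Origin on its axis at the table top, z up. Shoulder ends 139 mm above the table; a narrow neck stands on it. Its handle sticks out 90 mm from the axis along +x, below 116 mm height; the clamp post and screw 82 mm along -x, below 53 mm.
- neck_top (a point): Centre of the top of the jug's neck, on the jug's axis, 178 mm above the table; axes as the jug's. The cap locks on the neck: unless pressed, stops block it within about 6 degrees of its start. Pressed, it turns counterclockwise from above; at 50 to 72 degrees from the start (aim for 61, hard stop at about 74) it is free and lifts straight out, clear of the neck after 20 mm.
- cap: Grey push-and-turn safety cap, round and ribbed, 46 mm across, 30 mm tall, about 40 g. Origin at the centre of the underside of its skirt, z up. It starts locked on the jug, hidden under the dosing cup, underside 18 mm below neck_top and 21 mm above the shoulder, so its top is 190 mm above the table. About 1.5 mm of sideways play on the neck. How it opens: see neck_top and plunger.
- plunger (a joint): Spring plunger in the neck, under the cap: how far the cap is pressed down, m. 0 at the start, where it pushes the cap up against its locks with 5 N; 700 N/m. From 0.0045 the cap can turn; at 0.006 (about 9 N) the cap meets a hard stop; -0.002 with the cap off.
- cup: Steel dosing cup, 58 mm across outside, straight sides, 46 mm tall, wall 3 mm, about 60 g. Upside down over the cap, its 4 mm thick floor resting on the cap's top, its top face 194 mm above the table. Origin at the centre of its open mouth (lower end as it stands), z towards its closed end (up). Lift it 45 mm or more to clear the cap.
- tray: Shallow empty steel drip tray, fixed, 170 (its x) by 150 mm (its y) outside, walls 4 mm thick and 12 mm high, floor 4 mm thick. Origin at the centre of its underside on the table. It is to the left or right of the jug; on the other side stands an open divided clip box, 130 x 150 mm, 55 mm high.
- tape: Bystander, to be left alone: roll of tape lying flat, 90 mm across, 45 mm high, on the near left part of the work area.
- spray_bottle: Bystander, to be left alone: closed round white bottle, 60 mm across, 150 mm tall, beyond the jug to the right; not the jug.
- brush: Bystander, to be left alone: flat brush with a wooden handle, 160 mm long, lying on the near right part of the work area.
- marker: Bystander, to be left alone: marker pen lying down, 135 mm long, 15 mm thick, origin near its middle.
- scanner: Bystander, to be left alone: grey hand scanner lying flat, about 130 x 70 mm, 35 mm high, beyond the jug to the left.
- card_stack: Bystander, to be left alone: stack of blank cards, 100 x 140 mm, 20 mm high, to the right.
There are look-alikes about, which are no part of the job. There is more than one size of the cup; the one meant has the size given above.

How it is judged (in metres and radians):
On the way, in this order (a step that is already met when the one before it is completed fails the run):
1. the dosing cup stands mouth down in the drip tray, let go (x of cup in the frame of tray between -0.07 and 0.07 m and y of cup in the frame of tray between -0.06 and 0.06 m and z of cup in the frame of tray below 0.01 m and angle between cup's own z axis and vertical below 0.15 rad and contact force between cup and the fingers below 0.1 N and linear speed of cup below 0.03 m/s), for 0.2 s.
2. the safety cap is pressed down against its spring (value of joint plunger above 0.004 m), for 0.1 s.
3. the cap is twisted to its release position, still on the neck (angle between the x axis of cap and the x axis of jug, either way round above 0.8 rad and z of cap in the frame of neck_top below -0.01 m), for 0.05 s.
At the end, for the whole second after the job is handed in: The cup stands mouth down on the tray's floor (tilt under 0.15 rad), let go and still; the fingers hold the cap still and level (tilt under 0.2 rad), its underside 40 to 140 mm above the top of the neck and within 30 mm of the neck's axis, not touching the jug; no bystander has moved 30 mm or more (all of step 1 and z of cap in the frame of neck_top between 0.04 and 0.14 m and horizontal distance between cap and neck_top below 0.03 m and angle between cap's own z axis and vertical below 0.2 rad and contact force between cap and the fingers above 1 N and contact force between cap and jug below 0.1 N and linear speed of cap below 0.03 m/s and distance of each of tape, spray_bottle, brush, marker, scanner, card_stack from where it was at the start of the episode below 0.03 m); the arm keeps its last pose, push and grip.
It fails at once if a bystander is pushed away or knocked over (distance of any of tape, spray_bottle, brush, marker, scanner, card_stack from where it was at the start of the episode above 0.03 m).
It also fails if it takes over 48 s, if anything falls off the work surface, if the arm or the gripper's body presses on something with over 40 N, if the wrist force passes 120 N, or if a joint passes its speed limit or range.

## Robot

A 6-joint arm with a two-finger parallel gripper is mounted at the origin on the work surface. World frame = base frame: x ahead of the robot, y to its left, z up, the work surface at z = 0. Lengths are in m, angles in degrees, forces in N, time in s.
With the tool pointing down it reaches from about 0.3 to 0.95 m from the base axis. Payload 3.1 kg.
Tool frame: the origin (TCP) lies at the very end of the fingers, on their centre line; the grasp point (between the pads) lies robot.grasp_offset behind it (robot.grasp_offset is the distance from the TCP to the grasp point, in m); x points along the fingers, y is the direction in which the jaws open and shut, and the axes are right-handed (so a half turn about x gives the same grasp; the last joint's range is limited). The gripper opens to 85 mm and grips with 20 to 120 N. Pads are 22 mm wide; open, the fingers measure 114 mm over their backs; the gripper's body (76 mm by 85 mm) begins 54 mm behind the grasp point. The pads swing forward as they close: fully open they stand 13 mm farther back than shut.
Start: joints at [-74.983, 17.653, 93.61, -0, 68.738, -3.994], TCP at [0.204, -0.591, 0.231] pointing down, gripper open.
Joint ranges: [-175.34, 175.34], [-45.06, 112.39], [2.9, 150.54], [-68.45, 248.45], [3.09, 151.38], [-168.51, 168.51]. Speed limits (degrees/s): [159.86, 159.86, 180, 180, 180, 180].

## Interface

Orientations are given as a 3x3 rotation matrix whose columns are the frame's x, y, z axes.
In Python, from rig import robot gives the robot as it stands.
- The arm moves only by the tool drive_tool, never from a script. Its argument "steps" is a list of rows, each a list of 3 entries, a list of its own where there are three numbers: the opening in per cent of the stroke, from 0 (shut) to 100 (fully open), then the shift along the tool's x, y, z in m, then the turn, a rotation vector about the tool's x, y, z in rad. In form: [[claw, [tx, ty, tz], [ax, ay, az]], ...]. A call has 1 to 8 rows; each row is the pose to reach, as a shift and turn from the pose commanded when the call began, along the tool's axes at that moment; what a row does not reach only later rows make up. A row lasts 1/10 s, in which the tool goes at most 50 mm and 8.59 degrees, less where a joint would pass 70% of its speed; a pose out of reach is approached as far as the arm can. A call with a gripper value outside its range is refused whole. The fingers move at their own pace and stop on an object; "force" is the grip in N (left out, the last holds). Time passes only in rows, so rows that repeat a pose let the fingers close. It gives the time, the measured TCP pose, the force and the opening at its end, in the units of the state.
- robot.state(): the state, without advancing time (a new reading comes with each control period).
- robot.read_camera(name): name is "scene" or "top"; returns a dict with "image" (480x640x3 uint8, blue, green, red), "range_z" (480x640 float32, m along the optical axis (not along the pixel's ray), 0 where there is no reading), "vfov" (degrees; the focal length in pixels is half the picture's height over the tangent of half this angle, whatever the lens; pixels are square), "cx", "cy" (the principal point, pixels), "eye" and "orientation" of the camera in the world. Camera axes: x right, y down, z forward; pixel columns grow to the right and rows downward; lengths in m; the calibration is good to about 2 mm. A picture is of the moment at which its call begins.
- robot.finish_job(): hands the job in, once; it reports no verdict.
The state is a dict: "t": time; "joints": joint angles; "joint_velocities": joint speeds; "effort": joint torques, N m; "ee_pos": TCP position; "ee_rot": TCP orientation; "force": force on the tool from outside, world axes, zero at the start; "wrist_torque": the same for the moment, N m; "gripper_width": finger opening in m.
Only numpy, scipy, OpenCV 4.12 (cv2) and the standard library are available. Lean on these libraries where they do the work, as an engineer would, in place of code of your own. Each camera call takes 0.05 s, during which the arm holds its last target.

## Working session

There is one attempt and no reset: what is moved stays moved. The work goes in short steps, Python scripts to look and compute and a tool call to move; the robot and the scene stay as the last step left them, time stands still between calls to the robot, and variables do not carry over. Pictures are saved under pics/ and viewed, and the job is handed in when it is done.

Besides the shell and the picture viewer there is one more tool, called after ">>>" as name(argument=value, ...) on one line, values as JSON. drive_tool: Moves the arm, as the interface text tells. Its arguments: {"type":"object","properties":{"steps":{"type":"array"},"force":{"type":"number"}},"required":["steps"]}

```bash
ls; mkdir -p pics
python3 - <<'E'
from rig import robot
import cv2,numpy as np,pickle
s=robot.state();print(s, robot.grasp_offset)
for n in ["scene","top"]:
    c=robot.read_camera(n);cv2.imwrite(f"pics/{n}0.png",c["image"]);pickle.dump(c,open(f"{n}0.pkl","wb"))
    print(n,c["vfov"],c["cx"],c["cy"],c["eye"],c["orientation"])
E
```

```text
pics
{'t': 0.0, 'joints': array([-7.49852042e+01,  1.77040220e+01,  9.36885356e+01, -6.96420761e-04,
        6.87366873e+01, -3.99484196e+00]), 'joint_velocities': array([ 0.03962008, -0.01507245,  0.0352544 ,  0.01310709,  0.02667026,
       -0.09537878]), 'effort': array([ 8.86648809e-05, -4.15256059e+01, -2.76663744e+01,  8.59345823e-05,
        1.01890371e-02, -2.61272476e-06]), 'ee_pos': array([ 0.20332695, -0.59014804,  0.2300605 ]), 'ee_rot': array([[-5.95333908e-04,  3.25730706e-01, -9.45462402e-01],
       [ 2.17580010e-03, -9.45459909e-01, -3.25731217e-01],
       [-9.99997456e-01, -2.25105603e-03, -1.45860561e-04]]), 'force': array([-0.0529151 , -0.21410428,  0.08056853]), 'wrist_torque': array([ 0.02041646,  0.02118864, -0.01596326]), 'gripper_width': 0.08534806102256921} 0.0187
scene 44.09916430720283 318.86922765200416 237.96944247519673 [ 1.12295924 -0.4469895   1.04258409] [[ 0.56000167  0.66668364 -0.49186488]
 [ 0.82846299 -0.44569246  0.33912727]
 [ 0.00687013 -0.59740368 -0.80191124]]
top 48.35617157561511 321.284004480394 241.47377421742388 [ 0.47408434 -0.0838463   1.39118136] [[ 0.01465819 -0.99786451  0.06365186]
 [-0.99968299 -0.01332211  0.0213645 ]
 [-0.0204709  -0.06394485 -0.99774345]]
```

View pics/scene0.png

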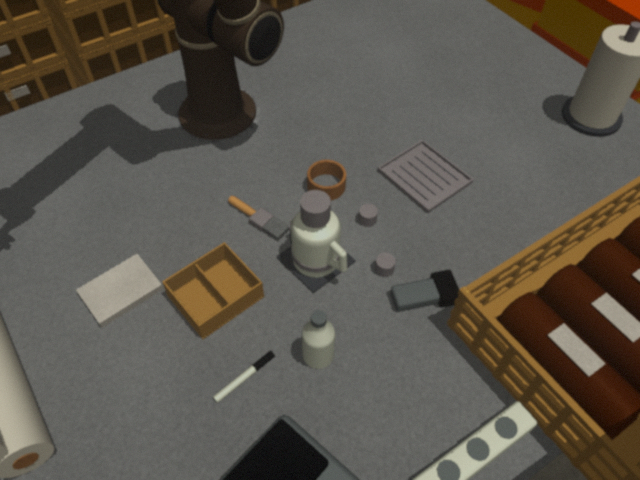

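View pics/top0.png

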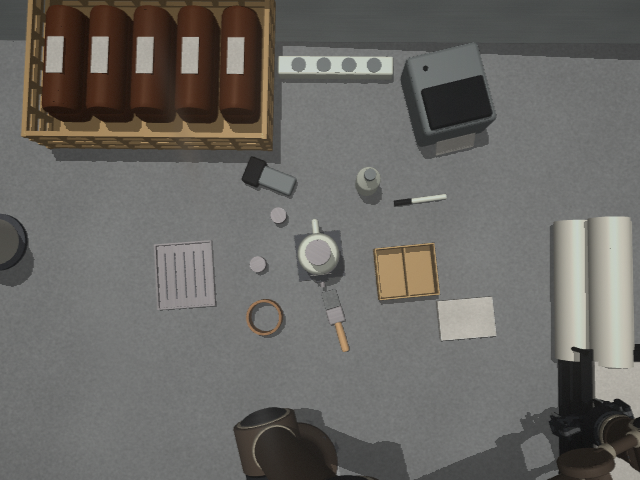

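```bash
cat > h.py <<'E'
import numpy as np,cv2,pickle
def cloud(c):
    r=c["range_z"].astype(float);H,W=r.shape
    f=H/2/np.tan(np.radians(c["vfov"])/2)
    u,v=np.meshgrid(np.arange(W),np.arange(H))
    P=np.stack([(u-c["cx"])/f*r,(v-c["cy"])/f*r,r],-1)@np.array(c["orientation"]).T+c["eye"]
    P[r<=0]=np.nan
    return P
E
python3 - <<'E'
from h import *
for n in ["scene","top"]:
    c=pickle.load(open(n+"0.pkl","rb"));P=cloud(c).reshape(-1,3)
    P=P[~np.isnan(P[:,0])]
    box=lambda x0,x1,y0,y1,z0,z1:P[(P[:,0]>x0)&(P[:,0]<x1)&(P[:,1]>y0)&(P[:,1]<y1)&(P[:,2]>z0)&(P[:,2]<z1)]
    print(n,"table z",np.median(box(.2,.8,-.4,.4,-.02,.006)[:,2]))
    q=box(.3,.65,-.25,.1,.186,.21)
    m,r=cv2.minEnclosingCircle(q[:,:2].astype(np.float32));print("cup top",len(q),np.median(q[:,2]),m,r,q[:,:2].mean(0),(q[:,:2].min(0)+q[:,:2].max(0))/2)
    for zr in [(.15,.18),(.08,.12),(.13,.145)]:
        q=box(.3,.65,-.25,.1,*zr)
        if len(q): print(zr,len(q),q.min(0),q.max(0))
    q=box(.25,.55,.15,.5,.007,.03)
    print("tray",len(q),cv2.minAreaRect(q[:,:2].astype(np.float32)),q[:,2].max(),np.median(q[:,2]))
E
```

```text
scene table z 0.0010323391369836399
cup top 642 0.1946254185715443 (0.526299238204956, -0.04653296247124672) 0.030670249834656715 [ 0.52872865 -0.04785289] [ 0.52647969 -0.04667632]
(0.15, 0.18) 284 [ 0.51581259 -0.0754211   0.150186  ] [ 0.55646792 -0.02734873  0.17972626]
(0.08, 0.12) 801 [ 0.4776718  -0.09550648  0.08004716] [0.61435269 0.00138556 0.11999951]
(0.13, 0.145) 506 [ 0.48658758 -0.08661844  0.1300176 ] [ 0.5726829  -0.00263532  0.13938185]
tray 1296 ((0.40153753757476807, 0.32360464334487915), (0.2978149950504303, 0.3439563810825348), 0.8495442271232605) 0.020759146548465113 0.008852133347249769
top table z 0.00016520670235964374
cup top 511 0.19409420388036147 (0.5266979932785034, -0.05007677525281906) 0.02886217273771763 [ 0.52684483 -0.05034314] [ 0.52680242 -0.05009352]
(0.15, 0.18) 5 [ 0.50080916 -0.07802237  0.15306825] [ 0.51962472 -0.06212811  0.1753477 ]
(0.08, 0.12) 196 [ 0.47509432 -0.09701051  0.10310819] [ 0.61054572 -0.00065497  0.11997701]
(0.13, 0.145) 295 [ 0.48464123 -0.09441775  0.13003168] [ 0.56964884 -0.00671261  0.1396828 ]
tray 811 ((0.40268972516059875, 0.3236731290817261), (0.29640674591064453, 0.34488445520401), 1.079647183418274) 0.019295389144000197 0.008780299359570254
```

Run:
```python
from h import *
t=pickle.load(open("top0.pkl","rb"))["image"];s=pickle.load(open("scene0.pkl","rb"))["image"]
a=cv2.resize(t[180:360,140:460],(800,450),interpolation=cv2.INTER_CUBIC)
b=cv2.resize(s[120:340,210:500],(790,600),interpolation=cv2.INTER_CUBIC)
cv2.imwrite("pics/a.png",a);cv2.imwrite("pics/b.png",b)
```

```text
(no output)
```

View pics/a.png

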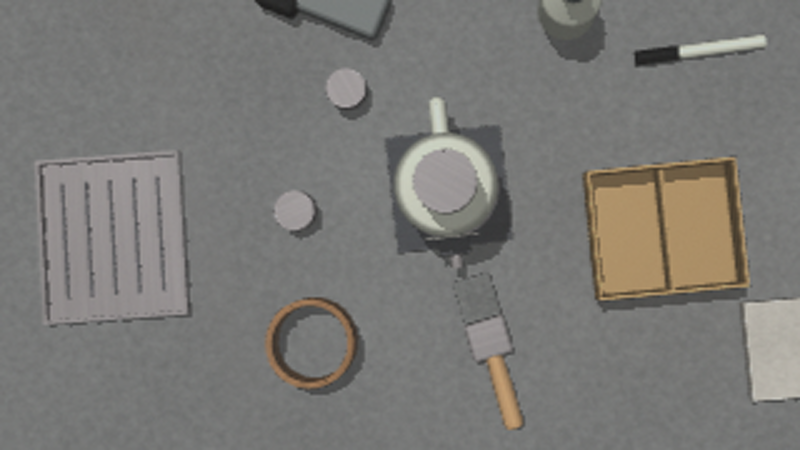

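View pics/b.png

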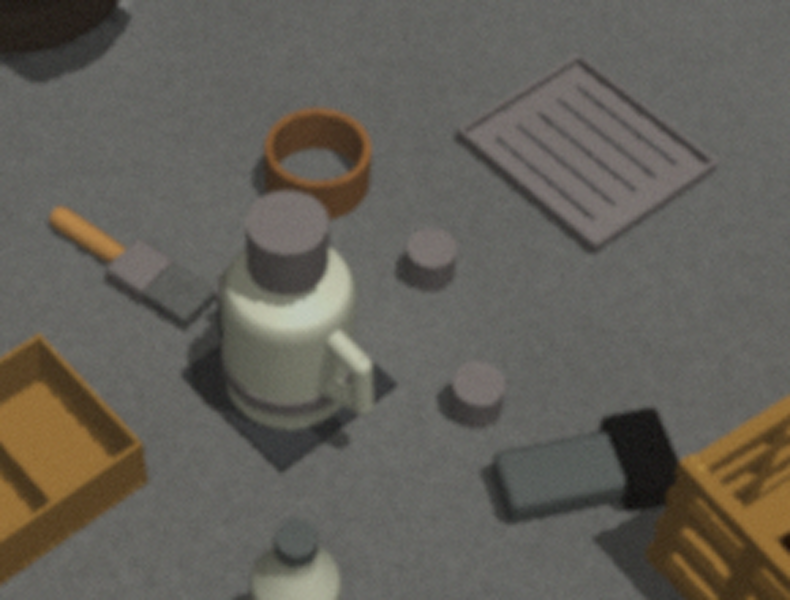

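```bash
cat >> h.py <<'E'
def px(c,u,v,z):
    f=240/np.tan(np.radians(c["vfov"])/2);d=np.array(c["orientation"])@[(u-c["cx"])/f,(v-c["cy"])/f,1]
    e=np.array(c["eye"]);return e+d*(z-e[2])/d[2]
def tool(d,s): return np.round(np.array(s["ee_rot"]).T@d,4)
E
python3 - <<'E'
from h import *
from rig import robot
c=pickle.load(open("top0.pkl","rb"))
k=np.array([px(c,140+u/2.5,180+v/2.5,.012) for u,v in [(36,162),(179,151),(188,315),(46,325)]]);print(k.round(3),k.mean(0))
c=pickle.load(open("scene0.pkl","rb"))
f=2.727
k=np.array([px(c,210+u/2.724,120+v/2.727,.012) for u,v in [(577,58),(716,161),(595,249),(458,134)]]);print(k.round(3),k.mean(0))
s=robot.state();print(tool(np.array([.5266,-.0485,.25])-s["ee_pos"],s))
E
```

```text
[[0.548 0.38  0.012]
 [0.561 0.231 0.012]
 [0.392 0.217 0.012]
 [0.379 0.364 0.012]] [0.46994605 0.29761468 0.012     ]
[[0.385 0.368 0.012]
 [0.549 0.386 0.012]
 [0.566 0.235 0.012]
 [0.4   0.22  0.012]] [0.47500228 0.30230419 0.012     ]
[-0.0189 -0.4069 -0.4821]
```

>>> drive_tool(steps=[[100,[-0.03,0,0],[0,0,0]],[100,[-0.03,-0.407,-0.482],[0,0,0]],[100,[-0.03,-0.407,-0.482],[0,0,0]],[100,[-0.03,-0.407,-0.482],[0,0,0]],[100,[-0.03,-0.407,-0.482],[0,0,0]],[100,[-0.03,-0.407,-0.482],[0,0,0]],[100,[-0.03,-0.407,-0.482],[0,0,0]],[100,[-0.03,-0.407,-0.482],[0,0,0]]])

```text
t: 0.9
ee_pos: [0.3832, -0.2883, 0.261]
ee_rot: [[-0.0, 0.325, -0.946], [0.0, -0.946, -0.325], [-1.0, -0.0, -0.0]]
force: [1.7, -0.0, 0.6]
gripper_width: 0.0853
```

Run:
```python
from h import *
from rig import robot
s=robot.state();print(s["ee_pos"],s["joints"],s["ee_rot"],s["t"],tool(np.array([.5266,-.0485,.25])-s["ee_pos"],s))
```

```text
[ 0.38322639 -0.28829551  0.26096017] [-4.21639134e+01 -3.52740040e-01  1.10776938e+02  9.56332947e-03
  6.95912587e+01  2.88534183e+01] [[-9.49522262e-05  3.25227051e-01 -9.45635953e-01]
 [ 2.97036186e-04 -9.45635907e-01 -3.25227064e-01]
 [-9.99999951e-01 -3.11769131e-04 -6.81396814e-06]] 0.9 [ 0.011  -0.1801 -0.2136]
```

>>> drive_tool(steps=[[100,[0,-0.16,-0.19],[0,0,0]],[100,[0,-0.16,-0.19],[0,0,0]],[100,[0,-0.16,-0.19],[0,0,0]],[100,[0,-0.16,-0.19],[0,0,0]],[100,[0,-0.16,-0.19],[0,0,0]],[100,[0,-0.16,-0.19],[0,0,0]],[100,[0,-0.16,-0.19],[0,0,0]],[100,[0,-0.16,-0.19],[0,0,0]]])

```text
t: 1.7
ee_pos: [0.5096, -0.0778, 0.2608]
ee_rot: [[-0.001, 0.325, -0.946], [-0.0, -0.946, -0.325], [-1.0, -0.0, 0.001]]
force: [-0.3, 0.5, 0.5]
gripper_width: 0.0858
```

Run:
```python
from h import *
from rig import robot
s=robot.state();print(s["ee_pos"],s["joints"],s["t"],tool(np.array([.5266,-.0485,.158])-s["ee_pos"],s))
```

```text
[ 0.5095822  -0.07777843  0.26076469] [-1.34956674e+01  3.93053925e+00  1.06383043e+02 -4.01550994e-02
  6.97609101e+01  5.75291314e+01] 1.7 [ 0.1027 -0.0221 -0.0258]
```

>>> drive_tool(steps=[[100,[0.0,-0.022,-0.026],[0,0,0]],[100,[0.03,-0.022,-0.026],[0,0,0]],[100,[0.05,-0.022,-0.026],[0,0,0]],[100,[0.05,-0.022,-0.026],[0,0,0]],[100,[0.05,-0.022,-0.026],[0,0,0]]])

```text
t: 2.2
ee_pos: [0.5272, -0.0492, 0.2113]
ee_rot: [[-0.001, 0.324, -0.946], [-0.0, -0.946, -0.324], [-1.0, -0.0, 0.001]]
force: [0.9, 0.3, 0.3]
gripper_width: 0.0856
```

Run:
```python
from h import *
from rig import robot
s=robot.state();print(s["ee_pos"],s["joints"],s["t"],tool(np.array([.5266,-.0485,.158])-s["ee_pos"],s))
c=robot.read_camera("scene");cv2.imwrite("pics/c1.png",cv2.resize(c["image"][120:340,210:500],(790,600)))
```

```text
[ 0.52719923 -0.04924248  0.21125565] [-1.00413759e+01  8.37706446e+00  1.07485892e+02 -1.32582297e-02
  6.41880703e+01  6.10842727e+01] 2.2 [ 0.0533 -0.0009  0.0003]
```

View pics/c1.png

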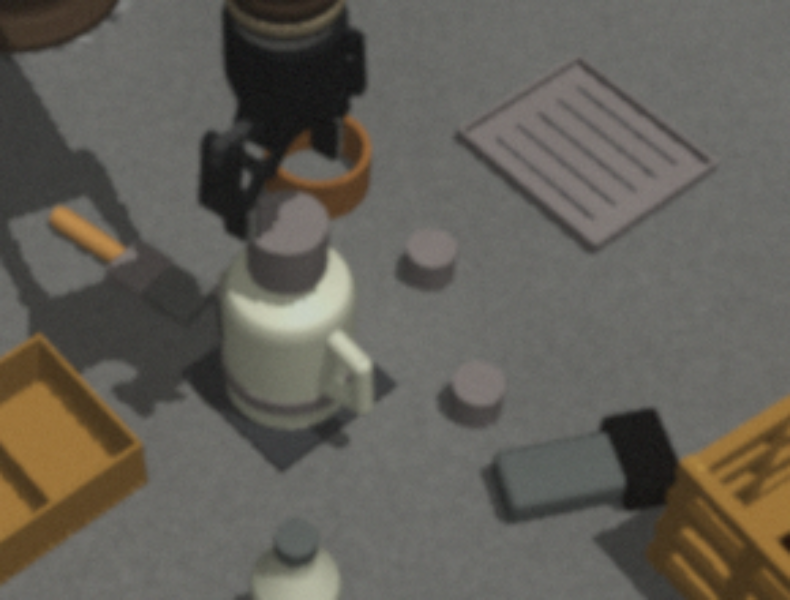

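The view shows the open fingers straddling the cup at about (285,190), the cup top at (290,222). That fits the 30 mm height difference, so I go down and close.

>>> drive_tool(steps=[[100,[0.03,0,0],[0,0,0]],[100,[0.052,0,0],[0,0,0]],[100,[0.052,0,0],[0,0,0]],[40,[0.052,0,0],[0,0,0]],[40,[0.052,0,0],[0,0,0]],[40,[0.052,0,0],[0,0,0]],[40,[0.052,0,0],[0,0,0]],[40,[0.052,0,0],[0,0,0]]], force=40)

```text
t: 3.05
ee_pos: [0.5294, -0.0482, 0.161]
ee_rot: [[0.004, 0.326, -0.945], [-0.001, -0.945, -0.326], [-1.0, 0.002, -0.003]]
force: [0.8, 0.2, 3.9]
gripper_width: 0.057
```

>>> drive_tool(steps=[[40,[0,0,0],[0,0,0]],[40,[0,0,0],[0,0,0]],[40,[0,0,0],[0,0,0]]])

```text
t: 3.35
ee_pos: [0.5292, -0.0481, 0.1601]
ee_rot: [[0.003, 0.326, -0.945], [-0.001, -0.945, -0.326], [-1.0, 0.002, -0.003]]
force: [2.2, -1.3, 5.1]
gripper_width: 0.0569
```

>>> drive_tool(steps=[[40,[-0.03,0,0],[0,0,0]],[40,[-0.06,0,0],[0,0,0]],[40,[-0.09,0,0],[0,0,0]],[40,[-0.09,0,0],[0,0,0]],[40,[-0.09,0,0],[0,0,0]]], force=40)

```text
t: 3.85
ee_pos: [0.5267, -0.0476, 0.2481]
ee_rot: [[-0.002, 0.326, -0.945], [0.001, -0.945, -0.326], [-1.0, -0.001, 0.002]]
force: [-1.2, 0.7, -0.2]
gripper_width: 0.0571
```

Run:
```python
from h import *
from rig import robot
c=robot.read_camera("scene");cv2.imwrite("pics/c2.png",cv2.resize(c["image"][120:340,210:500],(790,600)))
t=robot.read_camera("top");cv2.imwrite("pics/t2.png",cv2.resize(t["image"][180:360,140:460],(800,450)))
s=robot.state();print(s["ee_pos"],s["ee_rot"],s["force"],s["gripper_width"],tool(np.array([.472,.299,.25])-s["ee_pos"],s))
P=cloud(c).reshape(-1,3);q=P[(abs(P[:,0]-.527)<.05)&(abs(P[:,1]+.0485)<.05)&(P[:,2]>.18)&(P[:,2]<.2)]
print(len(q),np.median(q,0) if len(q) else 0)
```

```text
[ 0.52573754 -0.04748992  0.24663035] [[-5.33788177e-03  3.25766443e-01 -9.45435208e-01]
 [ 9.94008278e-04 -9.45446481e-01 -3.25775939e-01]
 [-9.99985259e-01 -2.67872387e-03  4.72286700e-03]] [ 0.61045249  0.14204543 -1.14414508] 0.0568412958908036 [-0.0027 -0.3451 -0.0621]
384 [ 0.5315678  -0.05009674  0.19027252]
```

View pics/c2.png

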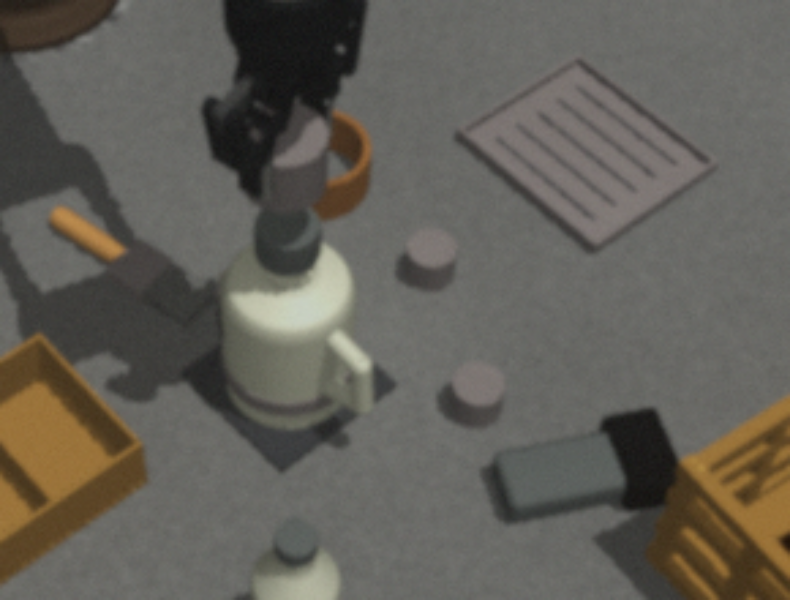

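The cup is in the fingers, clear of the cap seen at (288,240). Next I carry it over the tray.

>>> drive_tool(steps=[[40,[0,-0.04,-0.007],[0,0,0]],[40,[0,-0.08,-0.014],[0,0,0]],[40,[0,-0.12,-0.022],[0,0,0]],[40,[0,-0.165,-0.03],[0,0,0]],[40,[0,-0.21,-0.038],[0,0,0]],[40,[0,-0.25,-0.045],[0,0,0]],[40,[0,-0.29,-0.052],[0,0,0]],[40,[0,-0.32,-0.058],[0,0,0]]])

```text
t: 4.75
ee_pos: [0.476, 0.2752, 0.2466]
ee_rot: [[-0.005, 0.327, -0.945], [-0.002, -0.945, -0.327], [-1.0, -0.0, 0.005]]
force: [-0.4, 1.0, -0.6]
gripper_width: 0.0566
```

>>> drive_tool(steps=[[40,[0,-0.025,-0.004],[0,0,0]],[40,[0.03,-0.025,-0.004],[0,0,0]],[40,[0.06,-0.025,-0.004],[0,0,0]],[40,[0.09,-0.025,-0.004],[0,0,0]],[40,[0.12,-0.025,-0.004],[0,0,0]],[40,[0.15,-0.025,-0.004],[0,0,0]],[40,[0.17,-0.025,-0.004],[0,0,0]],[40,[0.17,-0.025,-0.004],[0,0,0]]])

```text
t: 5.55
ee_pos: [0.469, 0.2958, 0.0736]
ee_rot: [[-0.011, 0.326, -0.945], [-0.006, -0.945, -0.326], [-1.0, 0.002, 0.012]]
force: [-0.8, -0.1, -0.6]
gripper_width: 0.0568
```

Run:
```python
from h import *
from rig import robot
c=robot.read_camera("scene");cv2.imwrite("pics/c3.png",cv2.resize(c["image"][80:300,250:540],(790,600)))
s=robot.state();print(s["ee_pos"],s["joints"],s["force"],s["gripper_width"],tool(np.array([.472,.299,.017])-s["ee_pos"],s))
```

```text
[0.47087067 0.29683252 0.07582766] [2.77437573e+01 2.18915654e+01 1.08407292e+02 2.19942310e-03
 5.01706196e+01 9.87319427e+01] [ 0.4197586   0.7664182  -0.29924058] 0.05687620562381132 [ 0.0588 -0.0018 -0.0023]
```

View pics/c3.png

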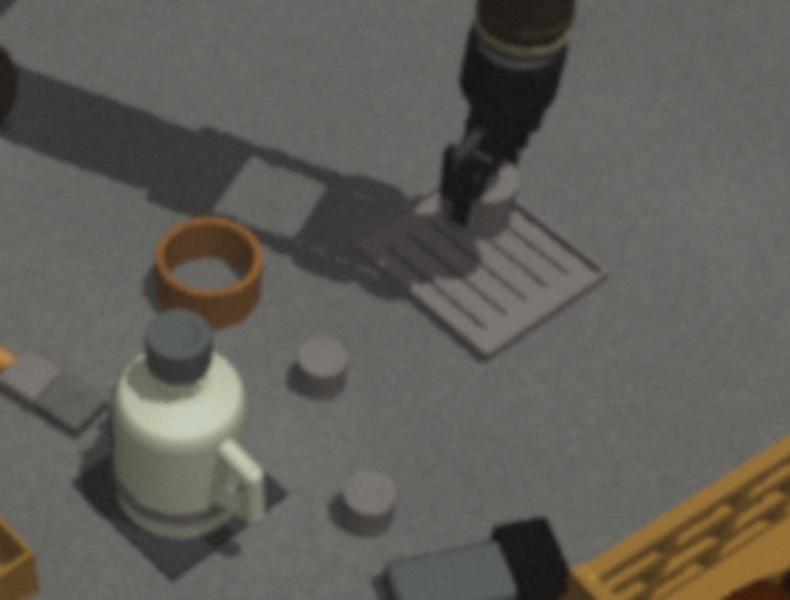

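Over the tray centre, cup upright. I lower it gently.

>>> drive_tool(steps=[[40,[0.02,0,0],[0,0,0]],[40,[0.04,0,0],[0,0,0]],[40,[0.05,0,0],[0,0,0]],[40,[0.053,0,0],[0,0,0]],[40,[0.055,0,0],[0,0,0]],[40,[0.055,0,0],[0,0,0]]])

```text
t: 6.2
ee_pos: [0.4746, 0.2988, 0.025]
ee_rot: [[0.001, 0.326, -0.945], [0.001, -0.945, -0.326], [-1.0, -0.0, -0.001]]
force: [0.3, 0.2, -1.2]
gripper_width: 0.0571
```

>>> drive_tool(steps=[[40,[0.003,0,0],[0,0,0]],[40,[0.003,0,0],[0,0,0]]])

```text
t: 6.4
ee_pos: [0.4743, 0.2986, 0.0216]
ee_rot: [[0.001, 0.326, -0.945], [0.0, -0.945, -0.326], [-1.0, -0.0, -0.001]]
force: [-0.4, -0.0, -1.1]
gripper_width: 0.0569
```

>>> drive_tool(steps=[[40,[0.003,0,0],[0,0,0]],[40,[0.003,0,0],[0,0,0]]])

```text
t: 6.6
ee_pos: [0.4738, 0.2984, 0.0181]
ee_rot: [[-0.0, 0.326, -0.945], [-0.0, -0.945, -0.326], [-1.0, 0.0, 0.0]]
force: [0.1, -0.2, -1.7]
gripper_width: 0.0567
```

>>> drive_tool(steps=[[40,[0.002,0,0],[0,0,0]],[40,[0.002,0,0],[0,0,0]]])

```text
t: 6.8
ee_pos: [0.4739, 0.2984, 0.0179]
ee_rot: [[-0.001, 0.326, -0.945], [-0.001, -0.945, -0.326], [-1.0, 0.0, 0.001]]
force: [-3.5, -2.5, 11.1]
gripper_width: 0.0568
```

>>> drive_tool(steps=[[40,[-0.002,0,0],[0,0,0]],[100,[-0.002,0,0],[0,0,0]],[100,[-0.002,0,0],[0,0,0]],[100,[-0.002,0,0],[0,0,0]],[100,[-0.002,0,0],[0,0,0]],[100,[-0.002,0,0],[0,0,0]],[100,[-0.002,0,0],[0,0,0]],[100,[-0.002,0,0],[0,0,0]]])

```text
t: 7.6
ee_pos: [0.474, 0.2985, 0.0182]
ee_rot: [[-0.0, 0.326, -0.945], [-0.0, -0.945, -0.326], [-1.0, 0.0, 0.0]]
force: [-0.1, 1.4, 0.5]
gripper_width: 0.0851
```

>>> drive_tool(steps=[[100,[-0.02,0,0],[0,0,0]],[100,[-0.05,0,0],[0,0,0]],[100,[-0.1,0,0],[0,0,0]],[100,[-0.15,0,0],[0,0,0]],[100,[-0.2,0,0],[0,0,0]],[100,[-0.23,0,0],[0,0,0]],[100,[-0.23,0,0],[0,0,0]]])

```text
t: 8.3
ee_pos: [0.4776, 0.3004, 0.2551]
ee_rot: [[0.011, 0.326, -0.945], [0.006, -0.945, -0.326], [-1.0, -0.002, -0.013]]
force: [0.3, -0.3, -0.0]
gripper_width: 0.0859
```

Run:
```python
from h import *
from rig import robot
c=robot.read_camera("scene");cv2.imwrite("pics/c4.png",cv2.resize(c["image"][80:300,250:540],(790,600)))
t=robot.read_camera("top")
for k in (c,t):
    P=cloud(k).reshape(-1,3)
    q=P[(abs(P[:,0]-.527)<.05)&(abs(P[:,1]+.0485)<.05)&(P[:,2]>.184)&(P[:,2]<.2)]
    print("cap",len(q),q.mean(0),cv2.minEnclosingCircle(q[:,:2].astype(np.float32)),np.median(q[:,2]))
    q=P[(abs(P[:,0]-.472)<.06)&(abs(P[:,1]-.299)<.06)&(P[:,2]>.044)&(P[:,2]<.06)]
    print("cup",len(q)); 
    if len(q): print(q.mean(0),cv2.minEnclosingCircle(q[:,:2].astype(np.float32)))
    q=P[(abs(P[:,0]-.527)<.06)&(abs(P[:,1]+.0485)<.06)&(P[:,2]>.125)&(P[:,2]<.15)]
    print("shoulder",q.min(0),q.max(0))
s=robot.state();print(s["ee_pos"],s["joints"],tool(np.array([.5268,-.049,.25])-s["ee_pos"],s))
```

```text
cap 409 [ 0.52757443 -0.04714626  0.19042049] ((0.5268677473068237, -0.045660920441150665), 0.02463444322347641) 0.19068971113946864
cup 404
[0.47370617 0.29661336 0.05095388] ((0.4705311059951782, 0.297588586807251), 0.03230766952037811)
shoulder [ 0.48245481 -0.09111233  0.12504775] [5.72917556e-01 3.00028564e-04 1.49702331e-01]
cap 323 [ 0.52616677 -0.0498164   0.19011385] ((0.5260522961616516, -0.04986955225467682), 0.02288125641644001) 0.19001861826077193
cup 376
[0.4713809  0.29251093 0.04979211] ((0.47284001111984253, 0.29456278681755066), 0.02972211316227913)
shoulder [ 0.48000411 -0.09441701  0.12500136] [ 0.57258194 -0.00426213  0.14007971]
[0.47425701 0.29862768 0.24913245] [ 2.77462786e+01  9.54664054e+00  1.01494786e+02 -5.51979461e-04
  6.88511605e+01  9.87354301e+01] [-0.0011  0.3458  0.0636]
```

View pics/c4.png

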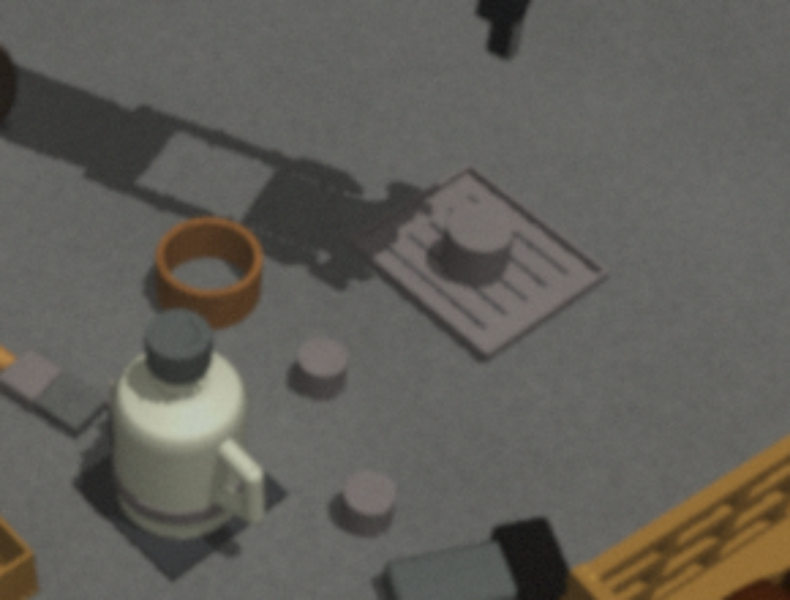

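>>> drive_tool(steps=[[100,[0,0.04,0.007],[0,0,0]],[100,[0,0.085,0.015],[0,0,0]],[100,[0,0.13,0.024],[0,0,0]],[100,[0,0.175,0.032],[0,0,0]],[100,[0,0.22,0.04],[0,0,0]],[100,[0,0.265,0.048],[0,0,0]],[100,[0,0.31,0.056],[0,0,0]],[100,[0,0.344,0.063],[0,0,0]]])

```text
t: 9.2
ee_pos: [0.525, -0.0496, 0.2455]
ee_rot: [[-0.005, 0.324, -0.946], [0.0, -0.946, -0.324], [-1.0, -0.002, 0.004]]
force: [0.2, 1.3, -0.3]
gripper_width: 0.0854
```

>>> drive_tool(steps=[[100,[0.015,0,0],[0,0,0]],[100,[0.03,0,0],[0,0,0]],[100,[0.03,0,0],[0,0,0]],[100,[0.03,0,0],[0,0,0]]])

```text
t: 9.6
ee_pos: [0.5251, -0.047, 0.2163]
ee_rot: [[-0.004, 0.326, -0.945], [0.001, -0.945, -0.326], [-1.0, -0.002, 0.004]]
force: [1.0, 0.1, 1.2]
gripper_width: 0.0855
```

Run:
```python
from h import *
from rig import robot
s=robot.state();print(s["ee_pos"],s["joints"],s["ee_rot"],tool(np.array([.527,-.0475,.16])-s["ee_pos"],s))
```

```text
[ 0.52508745 -0.04701898  0.21630911] [-9.85085372e+00  7.92104506e+00  1.07379401e+02  1.66010477e-03
  6.49455368e+01  6.11366507e+01] [[-4.22540845e-03  3.25758274e-01 -9.45443649e-01]
 [ 7.60358338e-04 -9.45450769e-01 -3.25764125e-01]
 [-9.99990784e-01 -2.09536245e-03  3.74722265e-03]] [ 0.0563  0.0012 -0.0019]
```

>>> drive_tool(steps=[[100,[0.03,0.001,-0.001],[0,0,0]],[100,[0.056,0.001,-0.001],[0,0,0]],[100,[0.056,0.001,-0.001],[0,0,0]],[100,[0.056,0.001,-0.001],[0,0,0]]], force=60)

```text
t: 10.0
ee_pos: [0.5278, -0.0475, 0.1625]
ee_rot: [[-0.001, 0.326, -0.945], [0.0, -0.945, -0.326], [-1.0, -0.0, 0.001]]
force: [-0.2, 0.2, 1.0]
gripper_width: 0.0857
```

Run:
```python
from h import *
from rig import robot
s=robot.state();print(s["ee_pos"],s["force"],tool(np.array([.527,-.0475,.16])-s["ee_pos"],s))
c=robot.read_camera("scene");cv2.imwrite("pics/c5.png",cv2.resize(c["image"][150:290,250:400],(640,600)))
```

```text
[ 0.52776249 -0.04754003  0.16249666] [-0.21291379  0.20091254  1.01905024] [ 0.0025 -0.0003  0.0007]
```

View pics/c5.png

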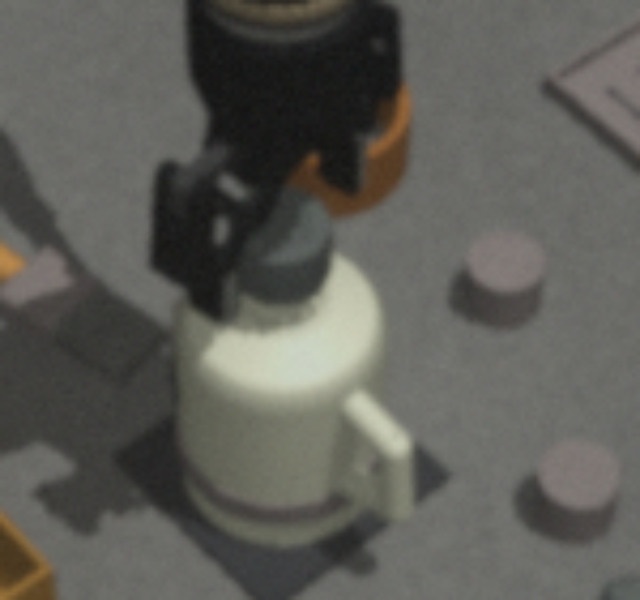

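The open fingers straddle the cap at about (285,250), and their tips are above the shoulder. I close on it.

>>> drive_tool(steps=[[30,[0.001,0,0],[0,0,0]],[30,[0.001,0,0],[0,0,0]],[30,[0.001,0,0],[0,0,0]],[30,[0.001,0,0],[0,0,0]],[30,[0.001,0,0],[0,0,0]],[30,[0.001,0,0],[0,0,0]],[30,[0.001,0,0],[0,0,0]],[30,[0.001,0,0],[0,0,0]]], force=60)

```text
t: 10.85
ee_pos: [0.5281, -0.0465, 0.1626]
ee_rot: [[0.001, 0.325, -0.946], [0.003, -0.946, -0.325], [-1.0, -0.002, -0.002]]
force: [-1.9, 5.4, 5.9]
gripper_width: 0.0441
```

>>> drive_tool(steps=[[30,[0,0,0],[0,0,0]],[30,[0,0,0],[0,0,0]],[30,[0,0,0],[0,0,0]]])

```text
t: 11.15
ee_pos: [0.5281, -0.0465, 0.1626]
ee_rot: [[0.001, 0.325, -0.946], [0.003, -0.946, -0.325], [-1.0, -0.002, -0.002]]
force: [-1.5, 4.6, 5.5]
gripper_width: 0.0445
```

>>> drive_tool(steps=[[30,[0.002,-0.001,0],[0,0,0]],[30,[0.004,-0.001,0],[0,0,0]],[30,[0.006,-0.001,0],[0,0,0]],[30,[0.007,-0.001,0],[0,0,0]],[30,[0.007,-0.001,0],[0,0,0]]], force=80)

```text
t: 11.65
ee_pos: [0.5283, -0.0465, 0.1573]
ee_rot: [[0.001, 0.326, -0.945], [0.001, -0.945, -0.326], [-1.0, -0.0, -0.002]]
force: [-3.7, 3.3, 12.7]
gripper_width: 0.0439
```

>>> drive_tool(steps=[[30,[0.001,0,0],[0,0,0]],[30,[0.001,0,0],[0,0,0]],[30,[0.001,0,0],[0,0,0]]])

```text
t: 11.95
ee_pos: [0.5283, -0.0465, 0.1573]
ee_rot: [[0.001, 0.326, -0.945], [0.001, -0.945, -0.326], [-1.0, -0.0, -0.002]]
force: [-6.2, 2.9, 17.6]
gripper_width: 0.0439
```

>>> drive_tool(steps=[[30,[0,0,0],[-0.1,0,0]],[30,[0,0,0],[-0.2,0,0]],[30,[0,0,0],[-0.3,0,0]],[30,[0,0,0],[-0.3,0,0]]])

```text
t: 12.35
ee_pos: [0.5296, -0.0454, 0.1573]
ee_rot: [[0.005, 0.591, -0.807], [0.003, -0.807, -0.591], [-1.0, 0.0, -0.005]]
force: [-3.5, 5.4, 16.0]
gripper_width: 0.0441
```

Run:
```python
from h import *
from rig import robot
s=robot.state();R=s["ee_rot"];print(s["ee_pos"],s["force"],s["wrist_torque"],np.degrees(np.arctan2(R[1,1],R[0,1])),s["joints"][5])
```

```text
[ 0.52962826 -0.04536627  0.15731139] [-3.5377071   5.43811078 16.01674183] [1.03828106 0.65908529 0.05632013] -53.76424628897678 43.912575426410704
```

>>> drive_tool(steps=[[30,[0,0,0],[-0.12,0,0]],[30,[0,0,0],[-0.24,0,0]],[30,[0,0,0],[-0.36,0,0]],[30,[0,0,0],[-0.48,0,0]],[30,[0,0,0],[-0.6,0,0]],[30,[0,0,0],[-0.7,0,0]],[30,[0,0,0],[-0.765,0,0]],[30,[0,0,0],[-0.765,0,0]]])

```text
t: 13.15
ee_pos: [0.5287, -0.0449, 0.1573]
ee_rot: [[0.002, 0.985, -0.173], [0.004, -0.173, -0.985], [-1.0, 0.002, -0.004]]
force: [-5.4, 8.3, 18.2]
gripper_width: 0.0438
```

Run:
```python
from h import *
from rig import robot
s=robot.state();R=s["ee_rot"];print(s["ee_pos"],s["force"],s["wrist_torque"],np.degrees(np.arctan2(R[1,1],R[0,1])),s["joints"][5])
```

```text
[ 0.52866343 -0.04486624  0.15725848] [-5.43782098  8.32724065 18.21227039] [1.22501635 1.01352823 0.00998506] -9.957385759616328 0.11272673030440908
```

>>> drive_tool(steps=[[30,[-0.004,-0.001,-0.001],[0,0,0]],[30,[-0.008,-0.001,-0.001],[0,0,0]],[30,[-0.012,-0.001,-0.001],[0,0,0]],[30,[-0.016,-0.001,-0.001],[0,0,0]],[30,[-0.016,-0.001,-0.001],[0,0,0]]])

```text
t: 13.65
ee_pos: [0.5269, -0.0457, 0.1694]
ee_rot: [[0.001, 0.985, -0.173], [0.0, -0.173, -0.985], [-1.0, 0.0, -0.0]]
force: [0.2, 2.7, 1.4]
gripper_width: 0.0437
```

Run:
```python
from h import *
from rig import robot
s=robot.state();print(s["ee_pos"],s["force"],s["wrist_torque"],s["gripper_width"])
c=robot.read_camera("scene");cv2.imwrite("pics/c6.png",cv2.resize(c["image"][150:290,250:400],(640,600)))
```

```text
[ 0.52687487 -0.04571124  0.16944763] [0.22256944 2.67055396 1.44402234] [ 0.49739267 -0.10322281 -0.001923  ] 0.04373427438778235
```

View pics/c6.png

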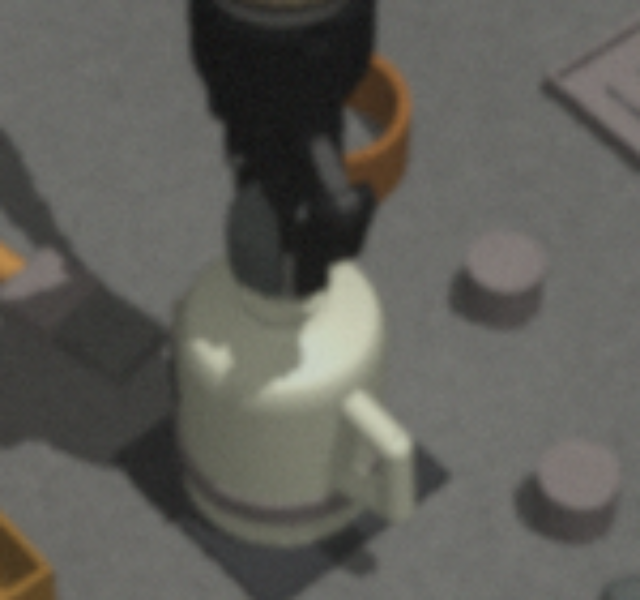

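The cap comes up freely, so I lift it straight up.

>>> drive_tool(steps=[[30,[-0.01,0,0],[0,0,0]],[30,[-0.02,0,0],[0,0,0]],[30,[-0.035,0,0],[0,0,0]],[30,[-0.055,0,0],[0,0,0]],[30,[-0.075,0,0],[0,0,0]],[30,[-0.09,0,0],[0,0,0]],[30,[-0.09,0,0],[0,0,0]],[30,[-0.09,0,0],[0,0,0]]])

```text
t: 14.5
ee_pos: [0.5263, -0.0461, 0.2591]
ee_rot: [[-0.001, 0.985, -0.173], [-0.0, -0.173, -0.985], [-1.0, -0.0, 0.001]]
force: [-1.0, 0.2, -0.2]
gripper_width: 0.0436
```

Run:
```python
from h import *
from rig import robot
s=robot.state();print(s["t"],s["ee_pos"],s["force"],s["gripper_width"],abs(s["joint_velocities"]).max())
c=robot.read_camera("scene");cv2.imwrite("pics/c7.png",cv2.resize(c["image"][100:300,210:480],(800,592)))
t=robot.read_camera("top");cv2.imwrite("pics/t7.png",cv2.resize(t["image"][140:380,130:530],(800,480)))
```

```text
14.5 [ 0.52627906 -0.04609277  0.2591252 ] [-0.97959514  0.20284504 -0.18946084] 0.043594105283743724 1.329654196643101
```

View pics/c7.png

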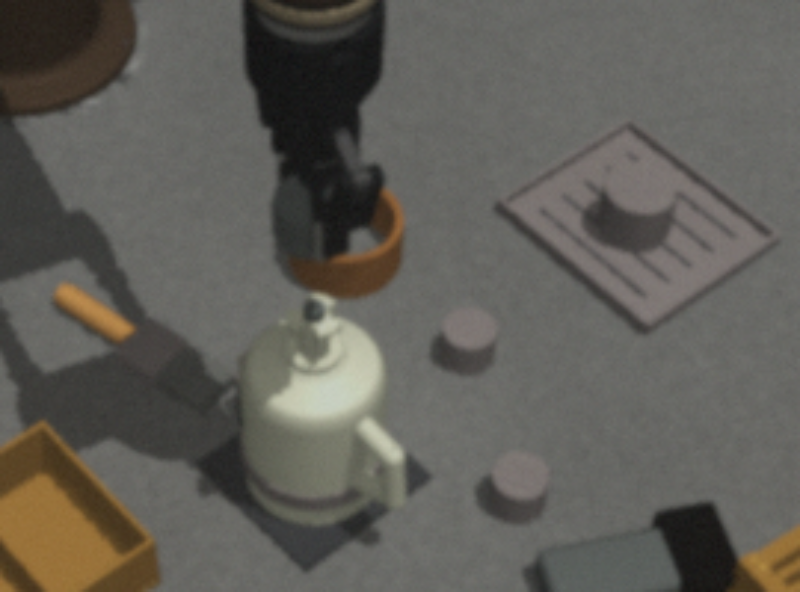

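View pics/t7.png

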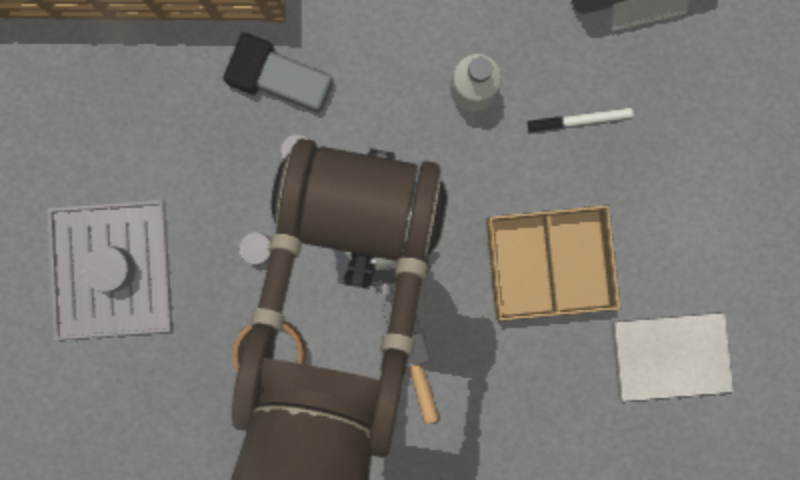

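The cap (about (295,220)) is held level above the bare neck at (318,330). The cup stands in the tray at (640,205), and the bystanders are where they were. I let it settle, then hand in.

>>> drive_tool(steps=[[30,[0,0,0],[0,0,0]],[30,[0,0,0],[0,0,0]],[30,[0,0,0],[0,0,0]],[30,[0,0,0],[0,0,0]]])

```text
t: 15.0
ee_pos: [0.5265, -0.0457, 0.2589]
ee_rot: [[-0.001, 0.985, -0.173], [0.0, -0.173, -0.985], [-1.0, -0.001, 0.0]]
force: [-0.3, -0.4, 0.5]
gripper_width: 0.0439
```

Run:
```python
from h import *
from rig import robot
s=robot.state();print(s["t"],s["ee_pos"],s["gripper_width"],s["joint_velocities"])
print(robot.finish_job())
```

```text
15.0 [ 0.52650716 -0.04574885  0.25894305] 0.04385683112831537 [ 0.16446604 -0.15236374 -0.22073735  0.07955497 -0.02957078  0.05932451]
the job is handed in; nothing more can be done
None
```

I moved the cup to the tray, mouth down. I then pressed the cap onto its hard stop, twisted it 61° counterclockwise and lifted it straight off. The job was handed in at t = 15 s, holding the cap; `finish_job()` gave no verdict.

- **Cup:** It stood upright near the tray's centre, let go, with its top at about 50 mm, as it should be.
- **Cap:** It is gripped at a measured 44 mm, level and still. By calculation its underside is about 78 mm above the neck and within a few mm of its axis. I did not measure that height from an image after the lift.
- **Press and twist:** The press force rose to about 18 N with no further travel, so the cap was on its stop. The twist met almost no torque.
- **Bystanders:** The ones I could see looked unmoved in the last pictures. In the top view the arm covers most of the tape and part of the brush, but both show in the scene view. I compared them by eye only.

Two readings disagreed slightly. The two cameras differed by about 4 mm in y for the cap, so I used a value between them and trimmed sideways by the wrist force. The measured grip widths read 1 to 2 mm under the given diameters.

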